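# Pack the lantern's D cells into their battery case and cap it

### The job

Pack the lantern's spare cells: stand the three large D cells button up in its clear battery case, one in each third and all the way down on the floor, and then lower the twist cap squarely over them until its rim rests level on the ledge of the case (no need to twist it). Set things down gently rather than dropping them, and leave the two smaller C cells, the lantern, the bowl and the hair clips where they are.

Things in the scene. Friction and masses are not known exactly. Their poses are not given: they have to be found in the camera images.
- case: fixed clear round battery case, foot 112 mm wide; origin: centre of underside, z up. Floor 5 mm up, 92 mm wide; wall (97 mm outside) to 29 mm up. White ribs at 60, 180, 300 deg from its x (2 mm thick, to 28 mm) part it in thirds; their middles (brass discs) are 25 mm out at 0, 120, 240 deg; cell play +-4 mm radial, +-7 mm sideways. A ledge outside the wall, 20 mm up, carries the cap rim
- cap_grip (a point): the case's tall twist cap, rim down on the plywood, 90 g. Clear skirt 110 mm outside, 105 inside, 48 deep (4 mm spare all round the case wall, 2 mm over seated large cells). Grey flat top 51 mm above the rim, on it a finger bar 64 mm long (x), 20 wide (y), up to 76 mm above the rim. Point: on the axis, in the bar, 64 mm above the rim; 84 mm above the case's origin once seated. Any turn will do
- d1_mid (a point): one of three large (D) cells, the lantern's: upright cylinder, 33 mm diameter, 61 mm tall with its small top button, 140 g, black jacket, copper-coloured band; point at its centre, 30.5 mm above its underside, z up the cell. Stands button up on the plywood, anywhere among the cells
- d2_mid (a point): one of three large (D) cells, the lantern's: upright cylinder, 33 mm diameter, 61 mm tall with its small top button, 140 g, black jacket, copper-coloured band; point at its centre, 30.5 mm above its underside, z up the cell. Stands button up on the plywood, anywhere among the cells
- d3_mid (a point): one of three large (D) cells, the lantern's: upright cylinder, 33 mm diameter, 61 mm tall with its small top button, 140 g, black jacket, copper-coloured band; point at its centre, 30.5 mm above its underside, z up the cell. Stands button up on the plywood, anywhere among the cells
- c1_mid (a point): one of two smaller (C) cells, look-alikes that do not fit the lantern: same jacket and band, 26 mm diameter, 50 mm tall, 70 g; point at its centre, 25 mm above its underside, z up. Stands among the large cells and stays there
- c2_mid (a point): one of two smaller (C) cells, look-alikes that do not fit the lantern: same jacket and band, 26 mm diameter, 50 mm tall, 70 g; point at its centre, 25 mm above its underside, z up. Stands among the large cells and stays there
- lantern: the yellow lantern, standing at one side, 120 mm across and 176 mm tall, loose; origin at the centre of its underside. A bystander
- bowl: white ceramic bowl with a red hair clip lying in it, 128 mm across and 52 mm tall, loose, at the other side; origin at the centre of its underside. A bystander
- clip_mid (a point): the second red claw hair clip, lying on the plywood beyond the cells, 58 x 26 x 34 mm, loose; point 16 mm above its underside. A bystander

How it is judged (in metres and radians):
On the way, in this order (a step that is already met when the one before it is completed fails the run):
1. the three large cells stand in the case, fully down (horizontal distance between each of d1_mid, d2_mid, d3_mid and case below 0.035 m and z of d1_mid in the frame of case between 0.032 and 0.0385 m and angle between each of d1_mid, d2_mid, d3_mid's own z axis and vertical below 0.12 rad and z of d2_mid in the frame of case between 0.032 and 0.0385 m and z of d3_mid in the frame of case between 0.032 and 0.0385 m), for 0.2 s.
2. the cap rests level on the ledge of the case, over the cells (all of step 1 and horizontal distance between cap_grip and case below 0.008 m and z of cap_grip in the frame of case between 0.081 and 0.087 m and angle between cap_grip's own z axis and vertical below 0.06 rad), for 0.2 s.
At the end, for the whole second after the job is handed in: The three large cells stand upright in the case (within 35 mm of its axis, down to within 3 mm, tilt under 0.12 rad), the cap is over them on the ledge (within 8 mm of the axis, 3 mm in height, tilt under 0.06 rad), all at rest; the small cells stand within 25 mm of their start (all of step 2 and linear speed of each of d1, d2, d3, cap below 0.02 m/s and distance of each of c1_mid, c2_mid from where it was at the start of the episode below 0.025 m and angle between each of c1_mid, c2_mid's own z axis and vertical below 0.2 rad); the robot touches nothing.
It fails at once if one of the two smaller cells is shifted more than 25 mm or knocked over (distance of any of c1_mid, c2_mid from where it was at the start of the episode above 0.025 m or angle between any of c1_mid, c2_mid's own z axis and vertical above 0.3 rad).
It fails at once if the lantern, the bowl or the hair clip is shifted more than 25 mm (distance of any of lantern, bowl, clip_mid from where it was at the start of the episode above 0.025 m).
It fails at once if a large cell or the cap is dropped into or onto the case (faster than 0.6 m/s over it) ((horizontal distance between d1_mid and case below 0.05 m and z of d1_mid in the frame of case below 0.085 m and linear speed of d1 above 0.6 m/s) or (horizontal distance between d2_mid and case below 0.05 m and z of d2_mid in the frame of case below 0.085 m and linear speed of d2 above 0.6 m/s) or (horizontal distance between d3_mid and case below 0.05 m and z of d3_mid in the frame of case below 0.085 m and linear speed of d3 above 0.6 m/s) or (horizontal distance between cap_grip and case below 0.05 m and z of cap_grip in the frame of case below 0.14 m and linear speed of cap above 0.6 m/s)).
It also fails if it takes over 128 s, if anything falls off the work surface, if the arm or the gripper's body presses on something with over 40 N, if the wrist force passes 120 N, or if a joint passes its speed limit or range.

### The arm

A 7-joint arm with a two-finger parallel gripper is mounted at the origin on the work surface. World frame = base frame: x ahead of the robot, y to its left, z up, the work surface at z = 0. Lengths are in mm, angles in rad, forces in N, time in s.
With the tool pointing down it reaches from about 350 to 900 mm from the base axis. Payload 19.9 kg.
Tool frame: the origin (TCP) lies midway between the tips of the shut fingers; the grasp point (between the pads) lies arm.grip_point_offset behind it (arm.grip_point_offset is the distance from the TCP to the grasp point, in mm); z points along the fingers, y is the line along which they close (so a half turn about z gives the same grasp; the last joint's range is limited). The gripper opens to 94 mm and grips with 3 to 60 N. Pads are 16 mm wide; open, the fingers measure 119 mm over their backs; the gripper's body (75 mm by 177 mm) begins 78 mm behind the grasp point.
Start: joints at [1.075, 0.417, -0.01, 1.614, 0.005, 1.111, -0.053], TCP at [274.542, -561.449, 205.425] pointing down, gripper open.
Joint ranges: [-2.81, 2.81], [-0.39, 2.02], [-1.27, 1.25], [0.06, 2.57], [-1.19, 4.33], [0.19, 2], [-2.82, 2.82]. Speed limits (rad/s): [1.89, 1.89, 2.39, 2.39, 3.01, 3.01, 3.01].

### API

Orientations are given as a unit quaternion [x, y, z, w].
In Python, from rig import arm, optics, nets gives the robot as it stands. The module is installed in compiled form; this text tells all that it offers.
- The arm moves only by the tool move_arm, never from a script. Its argument "commands" is text: rows parted by semicolons, each of 7 numbers parted by spaces: the finger opening in mm, from 0 to 94, then the shift along the world's x, y, z in mm, then the turn, a rotation vector about the world's x, y, z in rad. A call has exactly 10 rows; each row is the pose to reach, as a shift and turn from the pose commanded when the call began; what a row does not reach only later rows make up. A row lasts 1/12 s, in which the tool goes at most 41.7 mm and 7.16 degrees, less where a joint would pass 70% of its speed; a pose out of reach is approached as far as the arm can. A call with a gripper value outside its range is refused whole. The fingers move at their own pace and stop on an object; "newtons" is the grip in N (left out, the last holds). Time passes only in rows, so rows that repeat a pose let the fingers close, or fill a call up. It gives the time, the measured TCP pose, the force, the opening and the grip force at its end, in the units of the state.
- arm.sense(): the state, without advancing time (a new reading comes with each control period).
- optics.camera(name): name is "side" or "top"; returns a dict with "pixels" (384x512x3 uint8, red, green, blue), "range_z" (384x512 float32, mm along the optical axis (not along the pixel's ray), 0 where there is no reading), "intrinsics" (3x3 intrinsics, pixels), "pose" (4x4, takes a point from camera to world coordinates). Camera axes: x right, y down, z forward; pixel columns grow to the right and rows downward; lengths in mm; the calibration is good to about 2 mm. A picture is of the moment at which its call begins.
- arm.finish_job(): hands the job in; it is judged then, once.
Trained networks look in the newest picture that a camera, given by its name, has taken for a name from the list of things; names that differ only in an ending like _2 or _b are one class to them, and where a whole thing is asked for, a point or a joint stands for the part that bears it (a point fixed in the world has none). Each returns a list of dicts, best first, with "confidence" (0 to 1); they miss things now and then, are a little off and sometimes report something else, mostly with a low value. They report only what shows in the picture. A call takes as long as a camera call.
- nets.recognise(query, camera): "bbox" ([left, top, right, bottom] as shares, 0 to 1, of the picture: columns of its width, rows of its height, round what is visible of it).
The state is a dict: "time_s": time; "joint_positions": joint angles; "joint_vel": joint speeds; "joint_torque": joint torques, N m; "ee_pos": TCP position; "ee_rot": TCP orientation; "contact_force": force on the tool from outside, world axes, zero at the start; "ft_torque": the same for the moment, N m; "grip_width": opening from 0.0 (shut) to 1.0 (fully open); "finger_force": force on a finger pad.
Only numpy, scipy, OpenCV 4.12 (cv2) and the standard library are available. Lean on these libraries where they do the work, as an engineer would, in place of code of your own. Each camera call takes 0.05 s, during which the arm holds its last target. There are 200 camera calls.

## Working session

There is one attempt and no reset: what is moved stays moved. The work goes in short steps, Python scripts to look and compute and a tool call to move; the robot and the scene stay as the last step left them, time stands still between calls to the robot, and variables do not carry over. Pictures are saved under pics/ and viewed, at most 14 in all, crops included, and the job is handed in when it is done.

Besides the shell and the picture viewer there is one more tool, called after "Call:" as name(argument=value, ...), one argument or row to a line, values as JSON. move_arm: Moves the arm, as the interface text tells. Its arguments: {"type":"object","properties":{"commands":{"type":"string"},"newtons":{"type":"number"}},"required":["commands"]}

```bash
mkdir -p pics; cat > h.py <<'E'
from rig import arm, optics, nets
import numpy as np, cv2
def shot(cam,fn=None):
    d=optics.camera(cam)
    if fn: cv2.imwrite('pics/'+fn, d['pixels'][:,:,::-1])
    return d
def cloud(d):
    K=d['intrinsics'];z=d['range_z'].astype(float);h,w=z.shape
    u,v=np.meshgrid(np.arange(w),np.arange(h))
    P=np.stack([(u-K[0,2])/K[0,0]*z,(v-K[1,2])/K[1,1]*z,z],-1)
    W=P@d['pose'][:3,:3].T+d['pose'][:3,3]
    W[z==0]=np.nan
    return W
E
python3 - <<'E'
from h import *
s=arm.sense();print(s,arm.grip_point_offset)
for c in ['top','side']:
    d=shot(c,c+'0.png');print(c,d['pose'].round(2),d['intrinsics'])
    np.savez(c+'0.npz',W=cloud(d),px=d['pixels'])
    for q in ['case','cap_grip','d1_mid','c1_mid','clip_mid','lantern','bowl']:
        for r in nets.recognise(q,c): 
            b=np.array(r['bbox'])*[512,384,512,384];print(q,b.round(1),round(r['confidence'],2))
E
```

```text
{'time_s': 0.0, 'joint_positions': array([ 1.07450132,  0.41798366, -0.01031976,  1.61417514,  0.00468633,
        1.1107225 , -0.05301914]), 'joint_vel': array([ 0.00066717,  0.00181247,  0.00029584,  0.00078933, -0.00012609,
        0.00071022, -0.00086729]), 'joint_torque': array([ 3.92156153e-04, -8.51268268e+01,  6.38410505e-01, -4.25988865e+01,
       -4.89273027e-02,  1.86748523e-02,  1.23147647e-04]), 'ee_pos': array([ 274.37822214, -561.11903658,  204.81876821]), 'ee_rot': array([ 9.74256398e-01,  2.25441947e-01, -1.78578669e-04, -6.06531031e-04]), 'contact_force': array([-0.0890348 , -0.20563521,  0.48810793]), 'ft_torque': array([-0.08225359,  0.05512891, -0.0116692 ]), 'finger_force': 0.0, 'grip_width': 1.0010136093051873} 18.8
top [[ 1.00000e-02 -9.80000e-01  2.00000e-01  3.66380e+02]
 [-1.00000e+00 -1.00000e-02  0.00000e+00 -3.30000e-01]
 [-0.00000e+00 -2.00000e-01 -9.80000e-01  1.34807e+03]
 [ 0.00000e+00  0.00000e+00  0.00000e+00  1.00000e+00]] [[455.44545342   0.         252.41208573]
 [  0.         455.44545342 197.24019729]
 [  0.           0.           1.        ]
[... 243 characters left out ...]
5 190.8 106.1 233.3] 0.56
side [[-7.2000e-01 -3.9000e-01  5.8000e-01 -2.2440e+01]
 [-6.9000e-01  4.2000e-01 -5.8000e-01  6.3122e+02]
 [-2.0000e-02 -8.2000e-01 -5.7000e-01  7.1745e+02]
 [ 0.0000e+00  0.0000e+00  0.0000e+00  1.0000e+00]] [[415.67478313   0.         249.74928377]
 [  0.         415.67478313 192.06385021]
 [  0.           0.           1.        ]]
case [295.7 208.5 342.7 243.1] 0.85
case [ 48.3 300.6 119.7 358.6] 0.6
cap_grip [228.4 230.3 274.3 282.1] 0.56
d1_mid [169.3 271.4 185.4 301.4] 0.63
c1_mid [327.9 164.7 335.7 183.6] 0.53
clip_mid [193.9 193.1 209.3 204.7] 0.71
lantern [314.3 105.7 347.6 161.4] 0.93
bowl [ 47.  300.3 117.9 360.4] 0.82
bowl [225.8 196.5 237.  222.2] 0.16
```

View pics/top0.png

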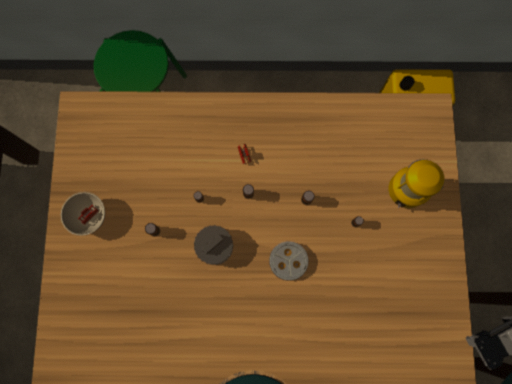

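View pics/side0.png

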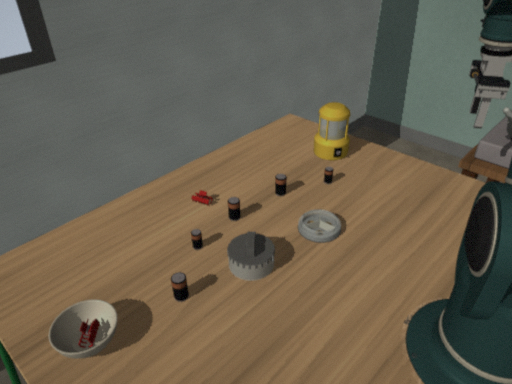

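The top view shows the cells at about (152,230), (198,197), (248,191), (308,198) and (358,222). The cap is at (214,245), the case at (289,261) with its discs visible, and the clip at (245,154). Next I measure from depth.

```bash
python3 - <<'E'
from h import *
for c in ['top','side']:
    f=np.load(c+'0.npz');W=f['W'];z=W[...,2]
    ok=np.isfinite(z)&(z>8)&(W[...,0]>330)&(W[...,0]<950)&(abs(W[...,1])<480)&(z<250)
    n,l,st,ce=cv2.connectedComponentsWithStats(ok.astype(np.uint8),connectivity=4)
    print(c,'table',np.nanmedian(z[(W[...,0]>400)&(W[...,0]<700)&(abs(W[...,1])<300)]))
    for i in range(1,n):
        if st[i,4]<25: continue
        m=l==i;P=W[m];zt=np.percentile(P[:,2],95)
        t=P[P[:,2]>zt-5]
        (cx,cy),r=cv2.minEnclosingCircle(t[:,:2].astype(np.float32))
        print(st[i],'ztop',zt.round(1),'mean',t.mean(0).round(1),'circ',round(cx,1),round(cy,1),round(r,1),'n',len(t))
# brass discs/case crop
d=np.load('top0.npz');im=d['px'][225:300,180:325,::-1];cv2.imwrite('pics/crop.png',cv2.resize(im,None,fx=5,fy=5,interpolation=cv2.INTER_CUBIC))
E
```

```text
top table 2.1580728476533295
[238 144  15  20 132] ztop 35.8 mean [770.3  31.   34.1] circ 769.9 31.5 14.4 n 27
[ 389  159   48   50 1721] ztop 176.7 mean [ 665.4 -456.8  175.2] circ 665.5 -458.1 37.0 n 366
[243 184  11  15 132] ztop 64.8 mean [648.9  17.5  62.4] circ 649.8 17.7 16.0 n 70
[194 191  11  12  87] ztop 53.3 mean [633.5 164.8  51.3] circ 633.0 164.0 13.0 n 50
[301 191  14  14 139] ztop 65.3 mean [ 631.5 -156.6   62.9] circ 632.0 -156.6 16.1 n 76
[ 86 193  19  42 341] ztop 55.0 mean [575.1 449.5  53.6] circ 578.0 475.6 60.4 n 73
[352 217  12  10  92] ztop 54.0 mean [ 562.7 -300.8   51.7] circ 562.6 -301.1 13.2 n 48
[145 223  15  13 153] ztop 64.7 mean [535.3 295.   62.3] circ 534.7 294.2 16.1 n 79
[ 194  225   39   40 1218] ztop 78.3 mean [491.  116.2  77.7] circ 491.5 116.4 32.6 n 158
[269 242  39  38 546] ztop 32.3 mean [447.1 -99.5  30.5] circ 447.6 -102.1 52.7 n 130
side table -0.5323010751349102
[ 314  103   36   56 1639] ztop 171.1 mean [ 659.4 -448.9  171. ] circ 662.9 -450.3 36.4 n 149
[324 167   9  16 123] ztop 48.7 mean [ 561.  -296.5   47.5] circ 560.8 -298.0 12.8 n 37
[275 174  11  20 206] ztop 60.3 mean [ 630.3 -151.5   58.7] circ 630.9 -152.9 16.5 n 62
[191 191  22  14 156] ztop 32.2 mean [769.4  32.3  30.7] circ 769.9 34.2 14.8 n 28
[227 197  13  22 242] ztop 59.9 mean [647.8  21.9  58.5] circ 649.9 19.7 17.5 n 78
[298 210  43  31 809] ztop 28.2 mean [445.6 -92.6  26.3] circ 447.9 -96.3 51.3 n 236
[191 229  11  19 170] ztop 49.2 mean [631.4 168.9  47.6] circ 632.3 167.9 14.1 n 63
[ 227  232   48   47 1776] ztop 74.8 mean [487.3 121.6  74.8] circ 492.1 122.4 32.6 n 170
[171 273  17  27 379] ztop 60.5 mean [532.4 298.8  58.8] circ 534.7 299.3 18.0 n 145
[ 77 300  40  44 949] ztop 51.4 mean [583.1 452.9  50. ] circ 577.0 476.9 61.1 n 197
```

View pics/crop.png

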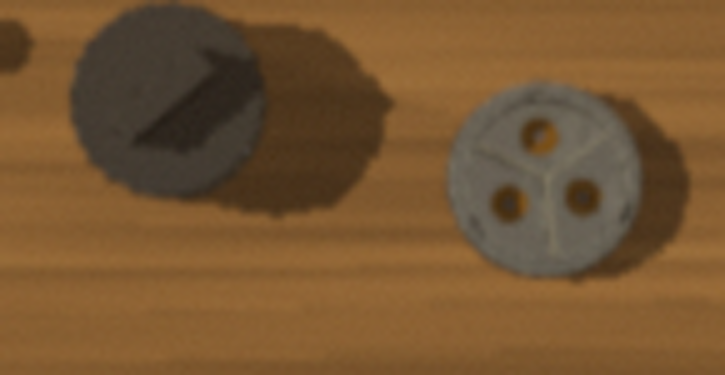

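```bash
cat >> h.py <<'E'
def plane(d,u,v,z):
    K=d['intrinsics'];r=d['pose'][:3,:3]@np.array([(u-K[0,2])/K[0,0],(v-K[1,2])/K[1,1],1]);o=d['pose'][:3,3]
    return o+r*(z-o[2])/r[2]
def discs(d,box,z):
    l,t,r,b=box;hsv=cv2.cvtColor(d['pixels'],cv2.COLOR_RGB2HSV)[t:b,l:r]
    m=((hsv[...,1]>110)&(hsv[...,0]<25)).astype(np.uint8)
    n,lab,st,ce=cv2.connectedComponentsWithStats(m)
    return [(st[i,4],ce[i].round(1)+[l,t],plane(d,*(ce[i]+[l,t]),z).round(1)) for i in range(1,n) if st[i,4]>5]
E
python3 - <<'E'
from h import *
for c,box,z in [('top',(273,246,305,277),7.2),('side',(302,213,338,238),4.5)]:
    d=shot(c)
    for x in discs(d,box,z): print(c,x)
d=shot('side');im=d['pixels'][195:255,280:360,::-1];cv2.imwrite('pics/crop2.png',cv2.resize(im,None,fx=6,fy=6,interpolation=cv2.INTER_CUBIC))
E
```

```text
top (np.int32(6), array([273.7, 246.7]), array([490.1, -58.8,   7.2]))
top (np.int32(6), array([303.3, 246.7]), array([ 490.7, -145.9,    7.2]))
top (np.int32(44), array([287.5, 251.9]), array([475. , -99.1,   7.2]))
top (np.int32(37), array([295.9, 263.9]), array([ 440.3, -123.6,    7.2]))
top (np.int32(41), array([281.6, 265.1]), array([436.6, -81.6,   7.2]))
top (np.int32(10), array([274., 275.]), array([408. , -59.5,   7.2]))
top (np.int32(10), array([303., 275.]), array([ 408.6, -143.7,    7.2]))
```

View pics/crop2.png

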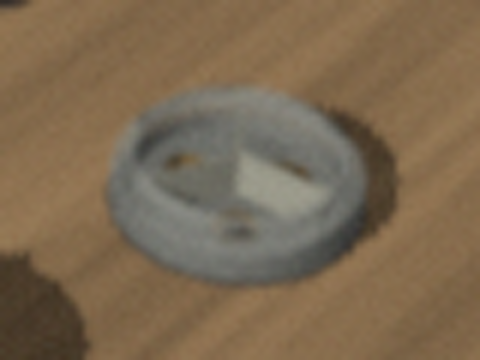

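Call:
move_arm(
  commands="94 35 40 0 0 0 0.07;94 70 80 0 0 0 0.14;94 105 120 0 0 0 0.21;94 140 160 0 0 0 0.28;94 175 200 0 0 0 0.35;94 210 240 0 0 0 0.42;94 245 280 0 0 0 0.49;94 280 320 0 0 0 0.56;94 315 360 0 0 0 0.63;94 350 400 0 0 0 0.68",
  newtons=20,
)

```text
time_s: 1.78
ee_pos: [550.0, -246.2, 205.7]
ee_rot: [0.842, 0.539, 0.0, 0.0]
contact_force: [1.1, -1.2, 0.0]
grip_width: 0.998
finger_force: 0.0
```

The side crop shows the case discs at about (310.5,221.7), (329.2,223.0) and (319.3,231.3) in full-image pixels.

Call:
move_arm(
  commands="94 7 6 0 0 0 0;94 7 6 0 0 0 0;94 7 6 0 0 0 0;94 7 6 -35 0 0 0;94 7 6 -70 0 0 0;94 7 6 -100 0 0 0;94 7 6 -100 0 0 0;94 7 6 -100 0 0 0;94 7 6 -100 0 0 0;94 7 6 -100 0 0 0",
)

```text
time_s: 2.62
ee_pos: [556.8, -242.7, 107.7]
ee_rot: [0.844, 0.537, 0.001, 0.001]
contact_force: [0.3, 0.1, 0.1]
grip_width: 0.998
finger_force: 0.0
```

```bash
python3 - <<'E'
from h import *
d=shot('side')
P=[plane(d,*p,4.5) for p in [(310.5,221.7),(329.2,223),(319.3,231.3)]];print(np.round(P,1),np.mean(P,0))
d=shot('top','t1.png');W=cloud(d);s=arm.sense();print(s['ee_pos'],s['ee_rot'])
im=np.hstack([cv2.resize(shot('side')['pixels'][110:230,220:340],(390,390)),cv2.resize(d['pixels'][140:260,250:370],(390,390))])
cv2.imwrite('pics/t1c.png',im[:,:,::-1])
E
```

```text
[[ 478.4 -102.2    4.5]
 [ 438.1 -131.6    4.5]
 [ 437.2  -85.8    4.5]] [ 451.22930151 -106.5734412     4.5       ]
[ 556.63100851 -242.42239223  107.20737328] [8.43394316e-01 5.37293729e-01 5.84888415e-04 1.06492890e-03]
```

View pics/t1c.png

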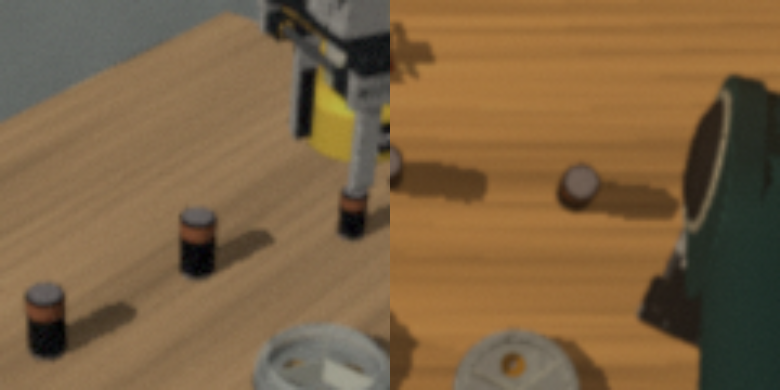

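The gripper is well clear of the cells, and the commanded pose equals the reached one. I move over D3 and descend.

Call:
move_arm(
  commands="94 25 29 0 0 0 0;94 50 58 0 0 0 0;94 75 87 0 0 0 0;94 75 87 0 0 0 0;94 75 87 0 0 0 0;94 75 87 -20 0 0 0;94 75 87 -40 0 0 0;94 75 87 -60 0 0 0;94 75 87 -79 0 0 0;94 75 87 -79 0 0 0",
)

```text
time_s: 3.6
ee_pos: [628.5, -155.8, 23.5]
ee_rot: [0.844, 0.537, -0.002, -0.001]
contact_force: [-1.0, 0.2, -0.9]
grip_width: 1.0
finger_force: 0.0
```

Call:
move_arm(
  commands="94 0 0 0 0 0 0;60 0 0 0 0 0 0;40 0 0 0 0 0 0;20 0 0 0 0 0 0;20 0 0 0 0 0 0;20 0 0 0 0 0 0;20 0 0 0 0 0 0;20 0 0 0 0 0 0;20 0 0 0 0 0 0;20 0 0 0 0 0 0",
  newtons=20,
)

```text
time_s: 4.43
ee_pos: [630.9, -154.9, 26.4]
ee_rot: [0.843, 0.537, -0.0, -0.0]
contact_force: [0.3, -0.6, 1.2]
grip_width: 0.398
finger_force: 0.2
```

Call:
move_arm(
  commands="20 0 0 2 0 0 0;20 0 0 2 0 0 0;20 0 0 2 0 0 0;20 0 0 2 0 0 0;20 0 0 2 0 0 0;20 0 0 2 0 0 0;20 0 0 2 0 0 0;20 0 0 12 0 0 0;20 0 0 32 0 0 0;20 0 0 52 0 0 0",
  newtons=20,
)

```text
time_s: 5.27
ee_pos: [630.5, -154.7, 79.2]
ee_rot: [0.843, 0.537, -0.0, -0.0]
contact_force: [-0.6, 0.8, -1.1]
grip_width: 0.346
finger_force: 20.0
```

Call:
move_arm(
  commands="20 0 0 30 0 0 0;20 0 0 50 0 0 0;20 -20 8 50 0 0 0;20 -50 18 50 0 0 0;20 -80 28 50 0 0 0;20 -110 28 50 0 0 0;20 -140 28 50 0 0 0;20 -165 28 50 0 0 0;20 -165 28 50 0 0 0;20 -165 28 50 0 0 0",
)

```text
time_s: 6.1
ee_pos: [465.5, -127.2, 129.5]
ee_rot: [0.843, 0.537, 0.0, 0.001]
contact_force: [0.1, -0.1, -1.7]
grip_width: 0.348
finger_force: 20.0
```

```bash
python3 - <<'E'
from h import *
s=arm.sense();print(s['ee_pos'],s['ee_rot'],s['grip_width'],s['finger_force'],s['contact_force'])
a=shot('side');d=shot('top')
np.savez('s2.npz',**a);
im=np.hstack([cv2.resize(a['pixels'][130:260,250:380],(390,390)),cv2.resize(d['pixels'][180:310,230:360],(390,390))])
cv2.imwrite('pics/t2.png',im[:,:,::-1])
E
```

```text
[ 465.4818719  -127.20005679  129.49994993] [8.43474764e-01 5.37168392e-01 1.49998498e-04 6.46796128e-04] 0.3478789789684877 19.998624622821808 [ 0.09493212 -0.14166982 -1.70384636]
```

View pics/t2.png

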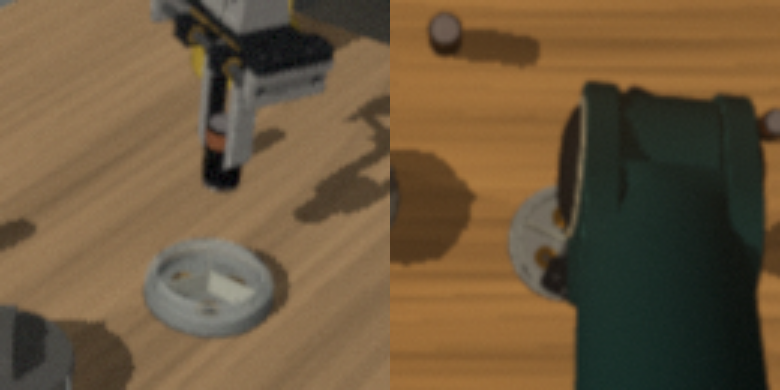

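The cell is held upright, with its band at about (322,176) in the side view, above the case at (320,226). I fit both from the side-view depth.

```bash
python3 - <<'E'
from h import *
from scipy.optimize import least_squares as LS
d=dict(np.load('s2.npz'));W=cloud(d).reshape(-1,3)
def fit(P,r,c0):
    q=LS(lambda c:np.hypot(P[:,0]-c[0],P[:,1]-c[1])-r,c0,loss='soft_l1');return q.x.round(1),np.std(q.fun).round(2),len(P)
t=np.array([465.5,-127.2])
for lo,hi in [(103,125),(103,112),(112,125)]:
    P=W[(W[:,2]>lo)&(W[:,2]<hi)&(np.hypot(*(W[:,:2]-t).T)<28)];print('cell',fit(P,16.5,t))
c=np.array([449,-99.])
R=np.hypot(*(W[:,:2]-c).T)
for lo,hi,r in [(24,33,47.2),(2,20,56)]:
    P=W[(W[:,2]>lo)&(W[:,2]<hi)&(R<65)&(R>38)];print('case',lo,fit(P,r,c),P[:,2].mean())
P=W[(R<70)&(W[:,2]>-5)&(W[:,2]<40)]
print(np.histogram(P[:,2],bins=np.arange(-5,40,3)))
# same with top original
W=np.load('top0.npz')['W'].reshape(-1,3);R=np.hypot(*(W[:,:2]-c).T)
for lo,hi,r in [(26,36,47.2)]:
    P=W[(W[:,2]>lo)&(W[:,2]<hi)&(R<65)&(R>38)];print('top case',lo,fit(P,r,c))
E
```

```text
cell (array([ 464.5, -126.4]), np.float64(1.34), 95)
cell (array([ 464.7, -126.3]), np.float64(1.49), 39)
cell (array([ 464.3, -126.4]), np.float64(1.2), 56)
case 24 (array([448.7, -98.2]), np.float64(1.98), 162) 26.790252212712424
case 2 (array([448.5, -97.8]), np.float64(4.37), 571) 11.688253603452374
(array([ 84, 240, 159, 166,  86,  89,  81, 159, 151,  93, 126,  49,   0,
         0]), array([-5, -2,  1,  4,  7, 10, 13, 16, 19, 22, 25, 28, 31, 34, 37]))
top case 26 (array([ 449.7, -101.4]), np.float64(2.4), 131)
```

Call:
move_arm(
  commands="20 -14 3 0 0 0 0;20 -27 5 0 0 0 0;20 -27 5 0 0 0 0;20 -27 5 -20 0 0 0;20 -27 5 -40 0 0 0;20 -27 5 -60 0 0 0;20 -27 5 -70 0 0 0;20 -27 5 -78 0 0 0;20 -27 5 -86 0 0 0;20 -27 5 -90 0 0 0",
)

```text
time_s: 7.03
ee_pos: [439.3, -121.8, 37.9]
ee_rot: [0.843, 0.537, -0.0, -0.0]
contact_force: [0.2, 0.3, -0.5]
grip_width: 0.347
finger_force: 20.0
```

Call:
move_arm(
  commands="20 0 0 -2 0 0 0;20 0 0 -3 0 0 0;20 0 0 -4 0 0 0;20 0 0 -5 0 0 0;20 0 0 -6 0 0 0;20 0 0 -6 0 0 0;20 0 0 -6 0 0 0;20 0 0 -6 0 0 0;20 0 0 -6 0 0 0;20 0 0 -6 0 0 0",
)

```text
time_s: 7.87
ee_pos: [438.9, -121.9, 32.5]
ee_rot: [0.843, 0.537, -0.0, 0.0]
contact_force: [0.1, 0.1, -0.7]
grip_width: 0.351
finger_force: 20.0
```

Call:
move_arm(
  commands="36 0 0 -1 0 0 0;40 0 0 -1 0 0 0;46 0 0 -1 0 0 0;46 0 0 -1 0 0 0;46 0 0 10 0 0 0;46 0 0 30 0 0 0;46 0 0 60 0 0 0;46 0 0 95 0 0 0;46 20 25 110 0 0 0;46 45 50 110 0 0 0",
)

```text
time_s: 8.7
ee_pos: [485.4, -72.8, 146.3]
ee_rot: [0.844, 0.536, 0.002, 0.002]
contact_force: [0.2, -0.7, -0.2]
grip_width: 0.49
finger_force: 0.0
```

```bash
python3 - <<'E'
from h import *
s=arm.sense();print(s['ee_pos'],s['grip_width'])
a=shot('side');W=cloud(a).reshape(-1,3)
c=np.array([438.9,-122]);P=W[(np.hypot(*(W[:,:2]-c).T)<22)&(W[:,2]>40)&(W[:,2]<80)]
print(np.percentile(P[:,2],[50,90,97]),np.median(P[P[:,2]>58],0))
E
```

```text
[485.35554174 -72.82460528 146.31159898] 0.49019879689552026
[61.19226408 65.27318717 65.95092313] [ 435.09953623 -116.01698452   63.68759472]
```

Cell D3 is seated, with its top about 5 mm higher than when it stood on the table. Next is D2.

Call:
move_arm(
  commands="60 20 12 0 0 0 -0.11;70 40 23 0 0 0 -0.22;80 60 35 0 0 0 -0.33;80 80 46 0 0 0 -0.44;80 100 58 0 0 0 -0.55;80 120 69 0 0 0 -0.66;80 140 80 0 0 0 -0.77;80 155 88 0 0 0 -0.88;80 164 92 0 0 0 -0.99;80 164 92 0 0 0 -1.05",
)

```text
time_s: 9.58
ee_pos: [649.1, 21.7, 141.8]
ee_rot: [0.999, 0.04, -0.0, -0.0]
contact_force: [-0.4, -1.2, -0.5]
grip_width: 0.855
finger_force: 0.0
```

Call:
move_arm(
  commands="80 0 0 0 0 0 0;80 0 0 -20 0 0 0;80 0 0 -40 0 0 0;80 0 0 -60 0 0 0;80 0 0 -80 0 0 0;80 0 0 -100 0 0 0;80 0 0 -110 0 0 0;80 0 0 -117 0 0 0;80 0 0 -117 0 0 0;80 0 0 -117 0 0 0",
)

```text
time_s: 10.42
ee_pos: [648.2, 20.1, 26.0]
ee_rot: [0.999, 0.043, 0.0, -0.0]
contact_force: [-0.5, -0.2, 0.8]
grip_width: 0.851
finger_force: 0.0
```

Call:
move_arm(
  commands="60 0 -1 3 0 0 0;40 0 -1 3 0 0 0;20 0 -1 3 0 0 0;20 0 -1 3 0 0 0;20 0 -1 3 0 0 0;20 0 -1 3 0 0 0;20 0 -1 3 0 0 0;20 0 -1 3 0 0 0;20 0 -1 3 0 0 0;20 0 -1 3 0 0 0",
)

```text
time_s: 11.25
ee_pos: [647.9, 19.1, 28.4]
ee_rot: [0.999, 0.042, -0.0, -0.0]
contact_force: [-0.5, 0.1, 0.4]
grip_width: 0.347
finger_force: 20.0
```

Call:
move_arm(
  commands="20 0 0 0 0 0 0;20 0 0 0 0 0 0;20 0 0 10 0 0 0;20 0 0 30 0 0 0;20 0 0 50 0 0 0;20 0 0 70 0 0 0;20 0 0 85 0 0 0;20 0 0 85 0 0 0;20 0 0 85 0 0 0;20 0 0 85 0 0 0",
)

```text
time_s: 12.08
ee_pos: [647.4, 19.1, 112.7]
ee_rot: [0.999, 0.042, -0.001, -0.0]
contact_force: [0.1, 0.3, -1.5]
grip_width: 0.349
finger_force: 20.0
```

Call:
move_arm(
  commands="20 -28 -19 0 0 0 0;20 -56 -38 0 0 0 0;20 -84 -57 0 0 0 0;20 -112 -76 0 0 0 0;20 -140 -95 0 0 0 0;20 -162 -110 0 0 0 0;20 -174 -116 0 0 0 0;20 -174 -116 0 0 0 0;20 -174 -116 0 0 0 0;20 -174 -116 0 0 0 0",
)

```text
time_s: 12.92
ee_pos: [474.6, -96.2, 113.2]
ee_rot: [0.999, 0.043, -0.0, -0.0]
contact_force: [0.2, 0.8, -0.0]
grip_width: 0.345
finger_force: 20.0
```

```bash
python3 - <<'E'
from h import *
from scipy.optimize import least_squares as LS
d=shot('side');W=cloud(d).reshape(-1,3);s=arm.sense();t=s['ee_pos'];print(t)
P=W[(W[:,2]>t[2]-26)&(W[:,2]<t[2]-4)&(np.hypot(*(W[:,:2]-t[:2]).T)<28)]
q=LS(lambda c:np.hypot(P[:,0]-c[0],P[:,1]-c[1])-16.5,t[:2],loss='soft_l1');print(q.x+[1,-.8],len(P))
E
```

```text
[474.68924998 -96.06758036 113.15984731]
[477.5698772  -95.59523086] 86
```

Call:
move_arm(
  commands="20 -2 -1 0 0 0 0;20 -2 -1 -20 0 0 0;20 -2 -1 -35 0 0 0;20 -2 -1 -48 0 0 0;20 -2 -1 -57 0 0 0;20 -2 -1 -65 0 0 0;20 -2 -1 -70 0 0 0;20 -2 -1 -74 0 0 0;20 -2 -1 -74 0 0 0;20 -2 -1 -74 0 0 0",
)

```text
time_s: 13.8
ee_pos: [472.1, -97.9, 39.6]
ee_rot: [0.999, 0.042, 0.0, -0.0]
contact_force: [-0.2, -0.6, -1.1]
grip_width: 0.349
finger_force: 20.0
```

Call:
move_arm(
  commands="20 0 0 -2 0 0 0;20 0 0 -3 0 0 0;20 0 0 -4 0 0 0;20 0 0 -5 0 0 0;20 0 0 -6 0 0 0;20 0 0 -6 0 0 0;20 0 0 -6 0 0 0;20 0 0 -6 0 0 0;20 0 0 -6 0 0 0;20 0 0 -6 0 0 0",
)

```text
time_s: 14.63
ee_pos: [471.9, -97.8, 33.4]
ee_rot: [0.999, 0.042, -0.0, -0.0]
contact_force: [0.1, 0.1, -1.9]
grip_width: 0.347
finger_force: 20.0
```

Call:
move_arm(
  commands="20 0 0 -1 0 0 0;36 0 0 -1 0 0 0;40 0 0 -1 0 0 0;46 0 0 -1 0 0 0;46 0 0 -1 0 0 0;46 0 0 10 0 0 0;46 0 0 30 0 0 0;46 0 0 60 0 0 0;46 0 0 95 0 0 0;46 10 25 110 0 0 0",
)

```text
time_s: 15.47
ee_pos: [482.1, -76.5, 147.9]
ee_rot: [0.999, 0.04, 0.002, 0.001]
contact_force: [1.3, -2.3, 0.6]
grip_width: 0.492
finger_force: 0.0
```

Call:
move_arm(
  commands="60 5 35 20 0 0 -0.11;70 10 75 20 0 0 -0.22;80 15 110 20 0 0 -0.33;80 20 150 20 0 0 -0.44;80 25 190 20 0 0 -0.55;80 30 230 20 0 0 -0.66;80 35 265 20 0 0 -0.77;80 40 300 20 0 0 -0.88;80 45 335 10 0 0 -0.99;80 51 368 0 0 0 -1.05",
)

```text
time_s: 16.3
ee_pos: [520.9, 226.1, 154.9]
ee_rot: [0.917, -0.4, -0.006, 0.002]
contact_force: [-0.6, 0.3, -0.9]
grip_width: 0.848
finger_force: 0.0
```

```bash
python3 - <<'E'
from h import *
s=arm.sense();print(s['ee_pos'],s['ee_rot'])
d=shot('side');W=cloud(d).reshape(-1,3)
for c in [(438.9,-122),(474,-97)]:
    P=W[(np.hypot(*(W[:,:2]-c).T)<20)&(W[:,2]>45)&(W[:,2]<90)];print(np.percentile(P[:,2],[50,90,97]),len(P))
d=shot('top');im=cv2.resize(np.hstack([d['pixels'][210:310,240:340]]),(500,500));cv2.imwrite('pics/t3.png',im[:,:,::-1])
E
```

```text
[520.85847291 226.10760489 154.90980458] [ 0.91655262 -0.39985953 -0.00641854  0.00156369]
[62.30809722 65.34319993 66.62669062] 148
[62.63808697 65.49304804 66.47727305] 142
```

View pics/t3.png

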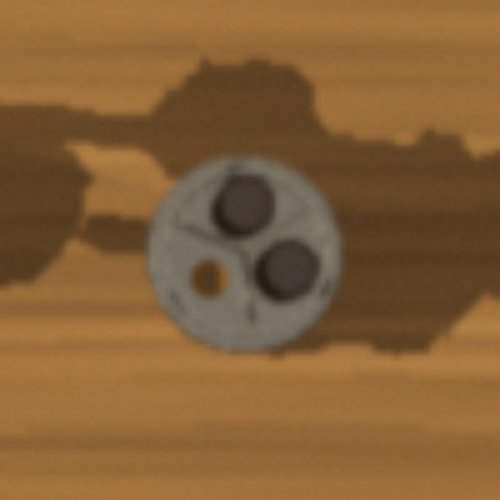

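Both cells stand in their thirds; the remaining disc is at about (282,265) in the full top image. Now D1.

Call:
move_arm(
  commands="80 4 24 0 0 0 -0.05;80 8 48 0 0 0 -0.1;80 13 71 0 0 0 -0.13;80 13 71 0 0 0 -0.13;80 13 71 0 0 0 -0.13;80 13 71 -20 0 0 -0.13;80 13 71 -40 0 0 -0.13;80 13 71 -60 0 0 -0.13;80 13 71 -80 0 0 -0.13;80 13 71 -80 0 0 -0.13",
)

```text
time_s: 17.23
ee_pos: [532.0, 293.3, 70.8]
ee_rot: [0.889, -0.458, -0.009, 0.004]
contact_force: [-0.9, 0.0, -1.0]
grip_width: 0.85
finger_force: 0.0
```

```bash
python3 - <<'E'
from h import *
s=arm.sense();print(s['ee_pos'],s['ee_rot'])
E
```

```text
[532.02069268 293.29189584  70.82390631] [ 0.88883922 -0.45812141 -0.00869126  0.00375112]
```

Call:
move_arm(
  commands="80 1 2 0 0 -0.019 0;80 2 4 0 0 -0.019 0;80 2 4 -15 0 -0.019 0;80 2 4 -30 0 -0.019 0;80 2 4 -42 0 -0.019 0;80 2 4 -42 0 -0.019 0;80 2 4 -42 0 -0.019 0;60 2 4 -42 0 -0.019 0;50 2 4 -42 0 -0.019 0;50 2 4 -42 0 -0.019 0",
)

```text
time_s: 18.07
ee_pos: [536.2, 299.8, 32.7]
ee_rot: [0.889, -0.458, 0.002, -0.003]
contact_force: [-0.2, -0.4, 0.8]
grip_width: 0.676
finger_force: 0.0
```

Call:
move_arm(
  commands="60 -2 -3 -4 0 0.006 0;50 -2 -3 -4 0 0.006 0;20 -2 -3 -4 0 0.006 0;20 -2 -3 -4 0 0.006 0;20 -2 -3 -4 0 0.006 0;20 -2 -3 -4 0 0.006 0;20 -2 -3 -4 0 0.006 0;20 -2 -3 -4 0 0.006 0;20 -2 -3 -4 0 0.006 0;20 -2 -3 -4 0 0.006 0",
)

```text
time_s: 18.9
ee_pos: [533.9, 296.6, 28.0]
ee_rot: [0.889, -0.458, -0.001, -0.001]
contact_force: [0.4, 0.6, 0.9]
grip_width: 0.346
finger_force: 20.0
```

Call:
move_arm(
  commands="20 0 0 0 0 0 0;20 0 0 0 0 0 0;20 0 0 10 0 0 0;20 0 0 30 0 0 0;20 0 0 50 0 0 0;20 0 0 75 0 0 0;20 0 0 105 0 0 0;20 0 0 120 0 0 0;20 0 0 120 0 0 0;20 0 0 120 0 0 0",
)

```text
time_s: 19.73
ee_pos: [533.8, 296.8, 148.6]
ee_rot: [0.889, -0.458, -0.001, -0.002]
contact_force: [-0.5, 0.8, -1.9]
grip_width: 0.344
finger_force: 20.0
```

Call:
move_arm(
  commands="20 -8 -30 0 0 0 0;20 -16 -60 0 0 0 0;20 -24 -90 0 0 0 0;20 -32 -120 0 0 0 0;20 -40 -150 0 0 0 0;20 -48 -180 0 0 0 0;20 -56 -210 0 0 0 0;20 -64 -240 0 0 0 0;20 -72 -270 0 0 0 0;20 -80 -300 0 0 0 0",
)

```text
time_s: 20.57
ee_pos: [452.4, -4.8, 147.1]
ee_rot: [0.889, -0.458, -0.001, -0.001]
contact_force: [-0.1, 0.3, -1.8]
grip_width: 0.347
finger_force: 20.0
```

```bash
python3 -c "
from h import *
s=arm.sense();print(s['ee_pos'],s['ee_rot'])"
```

```text
[452.37354749  -4.77137651 147.08684337] [ 8.88968982e-01 -4.57964531e-01 -1.46078960e-03 -7.09193470e-04]
```

Call:
move_arm(
  commands="20 -5 -25 0 0 0 0;20 -10 -50 0 0 0 0;20 -18 -75 0 0 0 0;20 -18 -75 0 0 0 0;20 -18 -75 -15 0 0 0;20 -18 -75 -30 0 0 0;20 -18 -75 -35 0 0 0;20 -18 -75 -35 0 0 0;20 -18 -75 -35 0 0 0;20 -18 -75 -35 0 0 0",
)

```text
time_s: 21.4
ee_pos: [436.0, -78.4, 113.3]
ee_rot: [0.889, -0.458, -0.001, -0.001]
contact_force: [-0.5, 0.1, -1.3]
grip_width: 0.346
finger_force: 20.0
```

```bash
python3 - <<'E'
from h import *
from scipy.optimize import least_squares as LS
d=shot('side','s4.png');W=cloud(d).reshape(-1,3);s=arm.sense();t=s['ee_pos'];print(t,s['ee_rot'])
P=W[(W[:,2]>t[2]-26)&(W[:,2]<t[2]-4)&(np.hypot(*(W[:,:2]-t[:2]).T)<28)]
q=LS(lambda c:np.hypot(P[:,0]-c[0],P[:,1]-c[1])-16.5,t[:2],loss='soft_l1');print(q.x+[1,-.8],len(P))
E
```

```text
[436.10633678 -78.37621408 113.41456415] [ 8.88973401e-01 -4.57956400e-01 -5.56937884e-04 -1.38481959e-03]
[436.88081157 -79.10692755] 98
```

Call:
move_arm(
  commands="20 -1.5 0 0 0 0 0;20 -1.5 0 -20 0 0 0;20 -1.5 0 -35 0 0 0;20 -1.5 0 -48 0 0 0;20 -1.5 0 -57 0 0 0;20 -1.5 0 -65 0 0 0;20 -1.5 0 -70 0 0 0;20 -1.5 0 -74 0 0 0;20 -1.5 0 -74 0 0 0;20 -1.5 0 -74 0 0 0",
)

```text
time_s: 22.28
ee_pos: [434.5, -78.5, 39.2]
ee_rot: [0.889, -0.458, -0.001, -0.001]
contact_force: [-1.1, 0.3, -0.4]
grip_width: 0.347
finger_force: 20.0
```

Call:
move_arm(
  commands="20 0 0 -2 0 0 0;20 0 0 -3 0 0 0;20 0 0 -4 0 0 0;20 0 0 -5 0 0 0;20 0 0 -6 0 0 0;20 0 0 -6 0 0 0;20 0 0 -6 0 0 0;20 0 0 -6 0 0 0;20 0 0 -6 0 0 0;20 0 0 -6 0 0 0",
)

```text
time_s: 23.12
ee_pos: [434.4, -78.4, 32.9]
ee_rot: [0.889, -0.458, -0.001, -0.001]
contact_force: [0.4, -0.2, -1.2]
grip_width: 0.348
finger_force: 20.0
```

Call:
move_arm(
  commands="20 0 0 -0.5 0 0 0;36 0 0 -0.5 0 0 0;40 0 0 -0.5 0 0 0;46 0 0 -0.5 0 0 0;46 0 0 -0.5 0 0 0;46 0 0 10 0 0 0;46 0 0 30 0 0 0;46 0 0 60 0 0 0;46 0 0 95 0 0 0;46 0 0 110 0 0 0",
)

```text
time_s: 23.95
ee_pos: [435.0, -79.3, 146.5]
ee_rot: [0.889, -0.459, 0.0, -0.002]
contact_force: [0.6, 0.2, -0.3]
grip_width: 0.49
finger_force: 0.0
```

```bash
python3 - <<'E'
from h import *
for c,ofs in [('top',2.2),('side',-.5)]:
    W=np.load(c+'0.npz')['W'].reshape(-1,3);R=np.hypot(W[:,0]-491,W[:,1]-119)
    P=W[(R<60)&(W[:,2]>64+ofs)];(ce,sz,an)=cv2.minAreaRect(P[:,:2].astype(np.float32))
    w,v=np.linalg.eigh(np.cov(P[:,:2].T));a=np.degrees(np.arctan2(v[1,1],v[0,1]))
    print(c,'bar',ce,sz,an,P.mean(0),'ang',a,len(P))
    P=W[(R<75)&(W[:,2]>40+ofs)]
    print('all',cv2.minEnclosingCircle(P[:,:2].astype(np.float32)))
d=shot('side');W=cloud(d).reshape(-1,3);print(arm.sense()['ee_pos'])
for c in [(438.9,-122),(474,-97),(434.9,-78.9)]:
    P=W[(np.hypot(*(W[:,:2]-c).T)<16)&(W[:,2]>45)&(W[:,2]<90)];print(np.percentile(P[:,2],[50,90,97]),P[P[:,2]>60].mean(0),len(P))
E
```

```text
top bar (490.9573974609375, 115.8949966430664) (20.471755981445312, 63.54485321044922) 41.07550048828125 [490.68861297 115.56813312  77.11127657] ang 131.41672358728496 174
all ((491.0367736816406, 115.71247863769531), 56.165287017822266)
side bar (489.31805419921875, 120.17509460449219) (18.719043731689453, 65.2856216430664) 43.46434020996094 [485.56219776 123.52057305  73.98222079] ang 132.14823814843194 188
all ((489.7119140625, 120.56451416015625), 57.20005798339844)
[435.9757348  -79.13259841 147.66965446]
[63.99814609 65.93429423 67.07024404] [ 437.99526668 -120.91515884   64.31264998] 70
[63.54593385 65.55529541 66.31062133] [472.90518747 -95.32562413  63.99393865] 81
[64.0393361  65.81523236 66.13956729] [433.89066138 -76.99462057  64.06197875] 76
```

All three cells are seated. Next is the cap: centre about (490,118), bar along 131.5°.

Call:
move_arm(
  commands="46 8 29 0 0 0 0.05;46 16 58 0 0 0 0.107;46 24 87 0 0 0 0.107;46 32 116 0 0 0 0.107;46 40 145 0 0 0 0.107;46 48 174 0 0 0 0.107;46 54 197 0 0 0 0.107;46 54 197 0 0 0 0.107;46 54 197 0 0 0 0.107;46 54 197 -30 0 0 0.107",
)

```text
time_s: 24.83
ee_pos: [490.7, 118.5, 116.6]
ee_rot: [0.912, -0.41, 0.001, -0.004]
contact_force: [1.2, 1.0, 0.7]
grip_width: 0.492
finger_force: 0.0
```

```bash
cat >> h.py <<'E'
from scipy.spatial.transform import Rotation as Ro
def st():
    s=arm.sense();R=Ro.from_quat(s['ee_rot']).as_matrix();z=R[:,2]
    print(s['ee_pos'].round(1),'closing',np.degrees(np.arctan2(R[1,1],R[0,1])).round(1),'tiltfix',np.cross(z,[0,0,-1]).round(4),s['contact_force'].round(1),s['grip_width'].round(3))
E
python3 -c "
from h import *
st()"
```

```text
Traceback (most recent call last):
  File "h.py", line 25, in st
    print(s['ee_pos'].round(1),'closing',np.degrees(np.arctan2(R[1,1],R[0,1])).round(1),'tiltfix',np.cross(z,[0,0,-1]).round(4),s['contact_force'].round(1),s['grip_width'].round(3))
                                                                                                                                                            ^^^^^^^^^^^^^^^^^^^^^
AttributeError: 'float' object has no attribute 'round'
```

Call:
move_arm(
  commands="46 -0.5 0 0 0 0 0;46 -0.5 0 -10 0 0 0;46 -0.5 0 -20 0 0 0;46 -0.5 0 -28 0 0 0;46 -0.5 0 -28 0 0 0;46 -0.5 0 -28 0 0 0;46 -0.5 0 -28 0 0 0;46 -0.5 0 -28 0 0 0;46 -0.5 0 -28 0 0 0;46 -0.5 0 -28 0 0 0",
)

```text
time_s: 25.67
ee_pos: [488.0, 118.6, 85.2]
ee_rot: [0.912, -0.41, -0.001, -0.001]
contact_force: [-0.7, 0.3, -0.3]
grip_width: 0.494
finger_force: 0.0
```

```bash
sed -i "s/,s\['grip_width'\].round(3))/,s['grip_width'])/" h.py; python3 - <<'E'
from h import *
st();d=shot('side');im=cv2.resize(d['pixels'][160:310,180:330],(600,600));cv2.imwrite('pics/t5.png',im[:,:,::-1])
E
```

```text
[488.  118.6  85.2] closing -138.4 tiltfix [-0.0031 -0.0002 -0.    ] [-0.7  0.3 -0.3] 0.4939743379231941
```

View pics/t5.png

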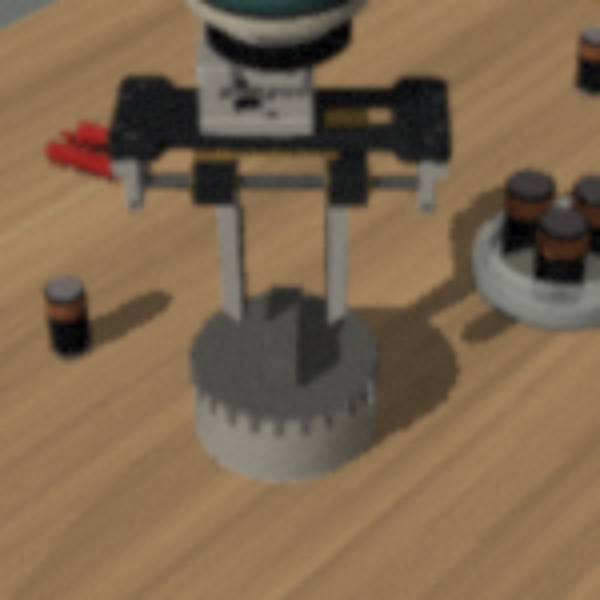

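The fingers straddle the bar, at about (251,240) in the full side view, and all three cells stand in the case. I lower onto the bar and grip.

Call:
move_arm(
  commands="46 2 0 -10 0 0 0;46 2 0 -20 0 0 0;46 2 0 -26 0 0 0;46 2 0 -31 0 0 0;46 2 0 -31 0 0 0;46 2 0 -31 0 0 0;46 2 0 -31 0 0 0;46 2 0 -31 0 0 0;46 2 0 -31 0 0 0;46 2 0 -31 0 0 0",
)

```text
time_s: 26.55
ee_pos: [489.9, 118.7, 54.1]
ee_rot: [0.912, -0.41, -0.001, -0.001]
contact_force: [0.1, -0.0, -0.3]
grip_width: 0.488
finger_force: 0.0
```

Call:
move_arm(
  commands="10 0 0 0 0 0 0;10 0 0 0 0 0 0;10 0 0 0 0 0 0;10 0 0 0 0 0 0;10 0 0 0 0 0 0;10 0 0 0 0 0 0;10 0 0 0 0 0 0;10 0 0 0 0 0 0;10 0 0 0 0 0 0;10 0 0 0 0 0 0",
  newtons=25,
)

```text
time_s: 27.38
ee_pos: [489.9, 118.6, 53.9]
ee_rot: [0.912, -0.41, -0.001, -0.001]
contact_force: [-0.2, 0.9, 0.6]
grip_width: 0.212
finger_force: 25.0
```

Call:
move_arm(
  commands="10 0 0 10 0 0 0;10 0 0 25 0 0 0;10 0 0 45 0 0 0;10 0 0 65 0 0 0;10 0 0 85 0 0 0;10 0 0 100 0 0 0;10 0 0 100 0 0 0;10 0 0 100 0 0 0;10 -4 -20 100 0 0 0;10 -8 -45 100 0 0 0",
)

```text
time_s: 28.22
ee_pos: [481.2, 74.3, 153.0]
ee_rot: [0.913, -0.408, -0.001, -0.001]
contact_force: [-0.0, -0.3, -0.8]
grip_width: 0.212
finger_force: 25.0
```

Call:
move_arm(
  commands="10 -5 -28 0 0 0 0;10 -10 -56 0 0 0 0;10 -15 -84 0 0 0 0;10 -20 -112 0 0 0 0;10 -25 -140 0 0 0 0;10 -30 -165 0 0 0 0;10 -32 -173 0 0 0 0;10 -32 -173 0 0 0 0;10 -32 -173 0 0 0 0;10 -32 -173 0 0 0 0",
)

```text
time_s: 29.05
ee_pos: [449.9, -98.3, 153.5]
ee_rot: [0.912, -0.409, -0.001, -0.001]
contact_force: [0.0, 0.7, -1.1]
grip_width: 0.211
finger_force: 25.0
```

```bash
python3 - <<'E'
from h import *
from scipy.optimize import least_squares as LS
st();d=shot('side');W=cloud(d).reshape(-1,3);t=arm.sense()['ee_pos']
R=np.hypot(*(W[:,:2]-t[:2]).T);rim=t[2]-54
P=W[(R<66)&(R>44)&(W[:,2]>rim+4)&(W[:,2]<rim+44)]
q=LS(lambda c:np.hypot(P[:,0]-c[0],P[:,1]-c[1])-55,t[:2],loss='soft_l1',f_scale=2);print('skirt',(q.x+[1,-.8]).round(1),len(P),np.std(q.fun))
im=cv2.resize(d['pixels'][110:260,240:390],(600,600));cv2.imwrite('pics/t6.png',im[:,:,::-1])
E
```

```text
[449.9 -98.3 153.5] closing -138.3 tiltfix [-0.0029 -0.0013 -0.    ] [ 0.   0.7 -1.1] 0.21121306044005997
skirt [451.5 -99.9] 580 1.2207727846717353
```

View pics/t6.png

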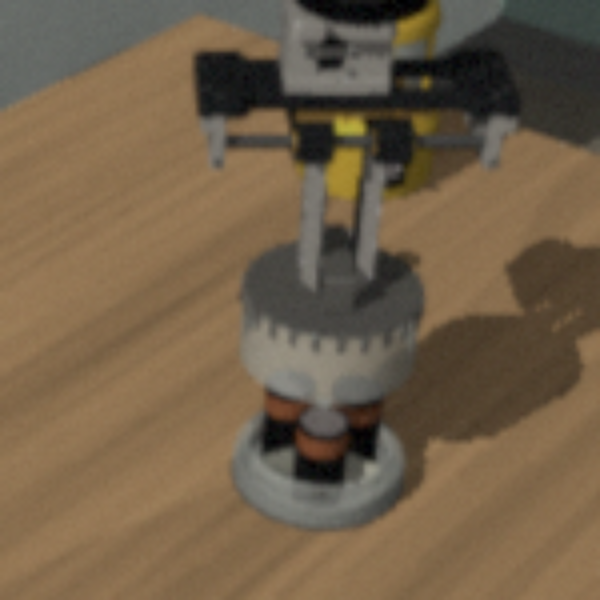

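The cap hangs level at about (323,192), above the case. I correct x by about 2 mm and lower.

Call:
move_arm(
  commands="10 -2 0 0 -0.003 -0.001 0;10 -2 0 -15 -0.003 -0.001 0;10 -2 0 -30 -0.003 -0.001 0;10 -2 0 -45 -0.003 -0.001 0;10 -2 0 -58 -0.003 -0.001 0;10 -2 0 -64 -0.003 -0.001 0;10 -2 0 -67 -0.003 -0.001 0;10 -2 0 -70 -0.003 -0.001 0;10 -2 0 -72 -0.003 -0.001 0;10 -2 0 -72 -0.003 -0.001 0",
)

```text
time_s: 29.93
ee_pos: [448.0, -99.3, 82.1]
ee_rot: [0.912, -0.41, 0.0, -0.0]
contact_force: [-0.2, -0.1, -1.0]
grip_width: 0.206
finger_force: 25.0
```

Call:
move_arm(
  commands="10 0 0 -1 0 0 0;10 0 0 -2 0 0 0;10 0 0 -3 0 0 0;10 0 0 -4 0 0 0;10 0 0 -5 0 0 0;10 0 0 -6 0 0 0;10 0 0 -6 0 0 0;10 0 0 -6 0 0 0;10 0 0 -6 0 0 0;10 0 0 -6 0 0 0",
)

```text
time_s: 30.77
ee_pos: [447.9, -99.5, 76.0]
ee_rot: [0.912, -0.41, 0.0, -0.0]
contact_force: [-0.5, 0.2, -1.1]
grip_width: 0.213
finger_force: 25.0
```

No contact resistance so far. I continue down to the ledge.

Call:
move_arm(
  commands="10 0 0 -1 0 0 0;10 0 0 -1 0 0 0;10 0 0 -2 0 0 0;10 0 0 -2 0 0 0;10 0 0 -2 0 0 0;10 0 0 -2.5 0 0 0;10 0 0 -2.5 0 0 0;10 0 0 -2.5 0 0 0;10 0 0 -2.5 0 0 0;10 0 0 -2.5 0 0 0",
)

```text
time_s: 31.6
ee_pos: [448.0, -99.6, 73.9]
ee_rot: [0.912, -0.41, 0.0, -0.0]
contact_force: [-4.1, 0.6, 15.5]
grip_width: 0.21
finger_force: 25.0
```

Call:
move_arm(
  commands="10 0 0 0.3 0 0 0;10 0 0 0.3 0 0 0;24 0 0 0.3 0 0 0;32 0 0 0.3 0 0 0;46 0 0 0.3 0 0 0;46 0 0 0.3 0 0 0;46 0 0 10 0 0 0;46 0 0 30 0 0 0;46 0 0 60 0 0 0;46 0 0 95 0 0 0",
)

```text
time_s: 32.43
ee_pos: [446.7, -100.0, 169.2]
ee_rot: [0.912, -0.41, -0.001, 0.001]
contact_force: [0.2, 0.5, 0.3]
grip_width: 0.492
finger_force: 0.0
```

Call:
move_arm(
  commands="46 -5 20 10 0 0 0;46 -10 40 20 0 0 0;46 -15 60 20 0 0 0;46 -20 80 20 0 0 0;46 -25 110 20 0 0 0;46 -30 140 20 0 0 0;46 -30 170 20 0 0 0;46 -30 170 20 0 0 0;46 -30 170 20 0 0 0;46 -30 170 20 0 0 0",
)

```text
time_s: 33.27
ee_pos: [417.9, 70.0, 188.8]
ee_rot: [0.912, -0.41, 0.0, -0.0]
contact_force: [-0.9, -1.0, -0.6]
grip_width: 0.49
finger_force: 0.0
```

```bash
python3 - <<'E'
from h import *
st();d=shot('side');W=cloud(d).reshape(-1,3)
R=np.hypot(W[:,0]-449,W[:,1]+99)
P=W[(R<62)&(W[:,2]>62)&(W[:,2]<78)];A=np.c_[P[:,:2]-[449,-99],np.ones(len(P))];P2=P;
for _ in range(4):
    k=np.linalg.lstsq(A,P2[:,2],rcond=None)[0];m=abs(A@k-P2[:,2])<2;A,P2=A[m],P2[m]
print('top plane',k,len(P2),'ref cap top on table ~50.5; expect ~70.5')
P=W[(R<70)&(R>44)&(W[:,2]>24)&(W[:,2]<64)]
from scipy.optimize import least_squares as LS
q=LS(lambda c:np.hypot(P[:,0]-c[0],P[:,1]-c[1])-55,[449,-99],loss='soft_l1',f_scale=2);print('skirt',(q.x+[1,-.8]).round(1))
im=cv2.resize(d['pixels'][130:280,220:370],(600,600));cv2.imwrite('pics/t7.png',im[:,:,::-1])
E
```

```text
[417.9  70.  188.8] closing -138.4 tiltfix [0.0002 0.0006 0.    ] [-0.9 -1.  -0.6] 0.49043082447815467
top plane [ 4.34065436e-03 -3.30036938e-03  7.05281985e+01] 569 ref cap top on table ~50.5; expect ~70.5
skirt [ 449.5 -101. ]
```

View pics/t7.png

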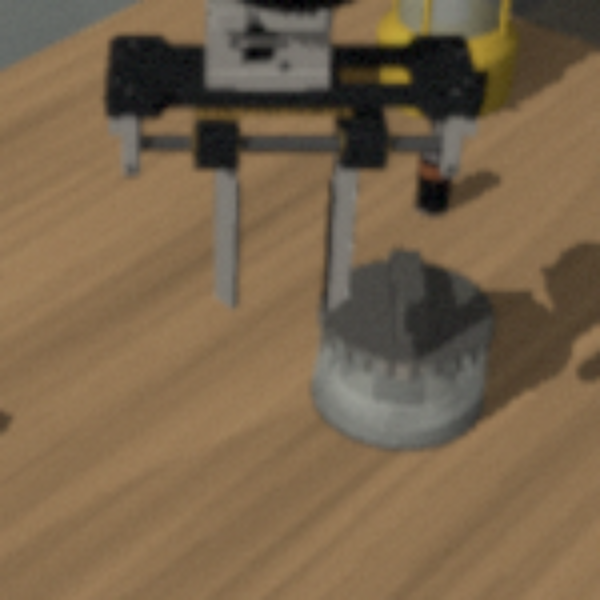

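The cap is seated level: its top is at 70.5 mm, its tilt about 0.005 rad, and it is centred on the case at about (321,218). The arm is clear, so I hand the job in.

```bash
python3 -c "
from rig import arm
print(arm.finish_job())"
```

```text
the job is handed in; nothing more can be done
None
```

The job is handed in: by the last camera check the three D cells stand fully down in the case and the cap rests level on the ledge over them, and I never brought the arm into contact with the C cells, lantern, bowl or clips; the hand-in returned no verdict.

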